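# Unlatch and open the specimen case

### The arm

A 6-joint arm with a two-finger parallel gripper is mounted at the origin on the work surface. World frame = base frame: x ahead of the robot, y to its left, z up, the work surface at z = 0. Lengths are in m, angles in rad, forces in N, time in s.
With the tool pointing down it reaches from about 0.275 to 0.725 m from the base axis. Payload 5.6 kg.
Tool frame: the origin (TCP) lies at the very end of the fingers, on their centre line; the grasp point (between the pads) lies 19 mm behind it (bot.tcp_to_grasp is the distance from the TCP to the grasp point, in m); z points along the fingers, y is the direction in which the jaws open and shut (so a half turn about z gives the same grasp; the last joint's range is limited). The gripper opens to 85 mm and grips with 20 to 120 N. Pads are 22 mm wide; open, the fingers measure 114 mm over their backs; the gripper's body (76 mm by 85 mm) begins 54 mm behind the grasp point. The pads swing forward as they close: fully open they stand 13 mm farther back than shut.
Start: joints at [-1.031, 0.255, 0.108, 0, -1.424, -0.285], TCP at [0.139, -0.532, 0.202] pointing down, gripper open.
Joint ranges: [-2.95, 2.95], [-1.21, 1.97], [-1.09, 1.5], [-2.87, 1.71], [-2.94, -0.07], [-3.05, 3.05]. Speed limits (rad/s): [2.57, 2.57, 3.14, 3.14, 3.14, 3.14].

### API

Orientations are given as a unit quaternion [x, y, z, w].
In Python, from workcell import bot, snapshot, calibration gives the robot as it stands. Calls block until the motion is done:
- bot.goto(position, orientation): joint-space move of the TCP to a pose.
- bot.line_to(position, orientation=None, v=0.15): straight line of the TCP; orientation=None keeps the orientation; v is the mean speed in m/s.
- bot.move_j(angles): joint-space move.
- bot.ungrasp() and bot.close(effort=None): open the fingers fully, or close them until they stop; effort is the grip in N (None keeps the last).
- bot.hold(seconds).
- bot.inverse_kinematics(position, orientation): joint angles nearest the present ones, or None.
- snapshot(name): name is "scene" or "top" or "wrist"; returns (picture, depth): 480x640x3 uint8, red, green, blue; 480x640 float32, m along the optical axis (not along the pixel's ray), 0 where there is no reading.
- calibration(name): a dict with "fx", "fy", "cx", "cy" (pixels), "extrinsics" (4x4, takes a point from world to camera coordinates); the wrist camera has in their place "hand_eye" (4x4, takes a point from camera to tool coordinates, whose origin is the TCP and whose axes are the flange's). Camera axes: x right, y down, z forward; pixel columns grow to the right and rows downward; lengths in m; the calibration is good to about 2 mm. A picture is of the moment at which its call begins: read the wrist's pose just before it. calibration takes no time and is no camera call.
A pose or a line that the arm cannot do raises bot.Unreachable and nothing moves.
- bot.finish_job(): hands the job in, once; it reports no verdict.
Readings, each from a call of its own:
- bot.get_clock(): time.
- bot.get_qpos(): joint angles.
- bot.get_dq(): joint speeds.
- bot.get_tau(): joint torques, N m.
- bot.get_eef_pos(): TCP position.
- bot.get_tool_rot(): TCP orientation.
- bot.get_wrist_force(): force on the tool from outside, world axes, zero at the start.
- bot.get_moment(): the same for the moment, N m.
- bot.get_width(): finger opening in m.
Only numpy, scipy, OpenCV 4.12 (cv2) and the standard library are available. Lean on these libraries where they do the work, as an engineer would, in place of code of your own. Each camera call takes 0.05 s, during which the arm holds its last target. There are 200 camera calls.

### The job

The specimen case is shut with its swing lever lying across the lid. First swing the lever out past the front of the case until it is well clear of the lid (about a quarter turn), then lift the lid by its front lip until it stands open by itself at 60 degrees or more. Leave the other things on the bench where they are.

Things in the scene. Friction and masses are not known exactly. Their poses are not given: they have to be found in the camera images.
- case: Grey specimen case, fixed: an open tray 170 (x) x 220 (y) x 85 mm high. Origin: centre of its underside; x points from the front (lip side, facing roughly to the robot's left) to the rear hinge, y to its left, z up. On its left side at the front stands a boss 100 mm high, x -117 to -47, y 110 to 152 mm, that carries the lever's upright pivot at x -98, y 132 mm.
- lid (a joint): Angle of the lid, rad: 0 shut, 1.75 at its stop, growing as the front rises. Flat aluminium plate 208 (x) x 220 (y) x 12 mm, 350 g, hinged along its rear edge. The hinge is stiff: it stays at any angle; lifting takes about 5 N at the lip. No handle. The lever stops it from rising until the lever is past about 1.1 rad.
- lid_lip (a point): Middle of the lower front edge of the lid: shut, at x -120, y 0, z 85.5 mm in the case's frame. The lid overhangs the tray's front wall there as a plain lip 35 mm deep, over the full width, with free space below. It moves with the lid, 208 mm from the hinge line.
- lid_hinge (a point): Middle of the lid's hinge line, in the plane of the lid's underside: x 88, y 0, z 85.5 mm in the case's frame. The hinge line runs along the case's y.
- lever (a joint): Angle of the latch lever, rad: 0 when it lies along the case's y over the lid's front (free end to the case's right), growing as its free end swings out to the front; 1.57 points straight out, 1.9 is its stop. It turns about the upright pivot at case x -98, y 132 mm and stays where it is left; about 1 N at the grip. It starts at 0 to 0.25.
- lever_grip (a point): Point on the axis of the lever's upright grip, 136.5 mm above the bench, 92 mm from the pivot axis. The lever is a flat steel bar 128 x 18 x 10 mm, its underside 101.5 mm above the bench (4 mm over the lid). Near its free end stands the round black grip, diameter 20 mm, 45 mm tall, from 111.5 to 156.5 mm above the bench.
- tall_bottle: Bystander: white plastic bottle, 66 mm across, 190 mm tall, beyond the case, on the boss's side. Origin: centre of its underside.
- jar: Bystander: amber glass jar, 72 mm across, 75 mm tall, behind the case's hinge. Origin: centre of its underside.
- puck_a: Bystander: steel specimen puck, 48 mm across, 24 mm tall, on the bench in front of the lip. Origin: centre of its underside.
- puck_b: Bystander: steel specimen puck, 48 mm across, 24 mm tall, on the bench in front of the lip, further off. Origin: centre of its underside.
- glove_carton: Bystander: brown cardboard carton 120 x 220 x 70 mm, on the left of the bench. Origin: centre of its underside.
- brush_cup: Bystander: glass cup 70 mm across, 90 mm tall, holding brushes that stand up to 190 mm. Origin: centre of its underside.
- short_bottle: Bystander: white plastic bottle with a green cap, 68 mm across, 130 mm tall. Origin: centre of its underside.
- spatula: Bystander: spatula 180 mm long, lying on the bench to the left. Origin: at its underside.

How it is judged:
By the outcome, as a careful person would: the job done as asked, in the order asked, and still so for the second after the job is handed in, with the robot touching nothing.
It also fails if it takes over 61 s, if anything falls off the work surface, if the arm or the gripper's body presses on something with over 40 N, if the wrist force passes 120 N, or if a joint passes its speed limit or range.

## Working session

There is one attempt and no reset: what is moved stays moved. The work goes in short steps, each a Python script; the robot and the scene stay as the last script left them, time stands still between calls to the robot, and variables do not carry over. Pictures are saved under pics/ and viewed, about 8 in all and at most 12, crops included, and the job is handed in when it is done.

```bash
ls; mkdir -p pics
python3 - <<'E'
from workcell import bot, snapshot, calibration
import cv2,numpy as np
for n in("top","scene"):
    p,d=snapshot(n); cv2.imwrite(f"pics/{n}0.png",p[:,:,::-1]); np.save(f"{n}0.npy",d)
    c=calibration(n); print(n,c)
print(calibration("wrist"),bot.get_clock())
E
```

```text
pics
top {'fx': 456.0256020271244, 'fy': 456.0256020271244, 'cx': 314.8489463178265, 'cy': 239.36861550637713, 'extrinsics': array([[ 0.00418113, -0.99998702, -0.00291323,  0.03070128],
       [-0.98394952, -0.00359432, -0.17841085,  0.60586096],
       [ 0.17839806,  0.00361243, -0.98395177,  1.29720132],
       [ 0.        ,  0.        ,  0.        ,  1.        ]])}
scene {'fx': 455.6488906397524, 'fy': 455.6488906397524, 'cx': 323.1480951847034, 'cy': 239.78322931693893, 'extrinsics': array([[-0.73298506,  0.68023413, -0.00379779,  0.44667731],
       [ 0.43177527,  0.46093003, -0.77531518, -0.19403984],
       [-0.52564533, -0.56993424, -0.6315631 ,  1.46463759],
       [ 0.        ,  0.        ,  0.        ,  1.        ]])}
{'fx': 374.00057198678627, 'fy': 374.00057198678627, 'cx': 320.66699962971927, 'cy': 236.93514627414982, 'hand_eye': array([[ 2.04937211e-04, -9.58343624e-01, -2.85617676e-01,
         7.25926106e-02],
       [ 9.99999868e-01,  6.16676044e-05,  5.10607155e-04,
        -4.67550784e-04],
       [-4.71723753e-04, -2.85617743e-01,  9.58343510e-01,
        -1.71339412e-01],
       [ 0.00000000e+00,  0.00000000e+00,  0.00000000e+00,
         1.00000000e+00]])} 0.1
```

View pics/top0.png

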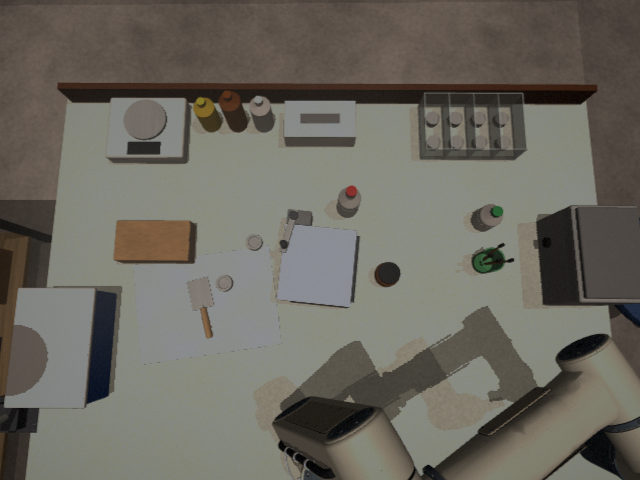

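View pics/scene0.png

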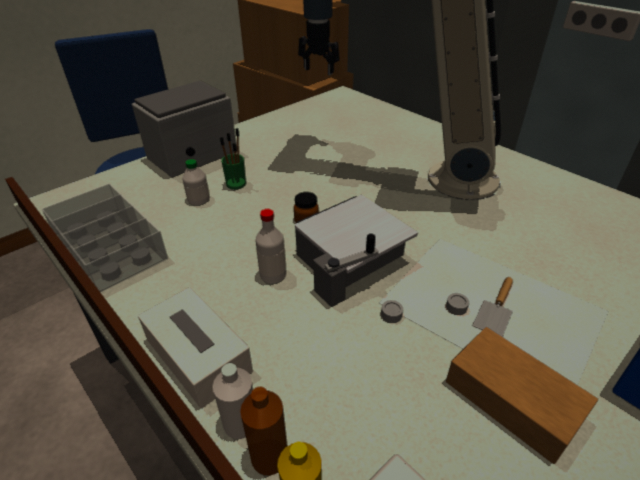

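Top view: the lid spans about (285,226), (357,228), (352,306), (278,299), with its lip to the left. The boss is at (297,216), the grip at (284,245), the tall red-capped bottle at (349,200), the jar at (387,274), and the pucks at (255,242) and (225,283). The scene view agrees. Next I measure these with the depth image.

```bash
cat > h.py <<'E'
import numpy as np, cv2
from workcell import bot, snapshot, calibration
from scipy.spatial.transform import Rotation as R
def cloud(d,c):
    v,u=np.mgrid[:480,:640]
    P=np.stack([(u-c['cx'])/c['fx']*d,(v-c['cy'])/c['fy']*d,d],-1)
    E=c['extrinsics']; return (P-E[:3,3])@E[:3,:3]
E
python3 - <<'E'
from h import *
for n,(u0,u1,v0,v1) in dict(top=(265,375,195,320),scene=(280,430,190,310)).items():
    d=np.load(n+'0.npy'); P=cloud(d,calibration(n)); z=P[...,2]
    roi=np.zeros(z.shape,bool); roi[v0:v1,u0:u1]=1; roi&=d>0
    lid=roi&(abs(z-.0975)<.006)
    L=P[lid]; print(n,len(L),'z',np.median(L[:,2]))
    lab=cv2.connectedComponentsWithStats(cv2.erode(lid.astype(np.uint8),np.ones((3,3))),connectivity=4)
    k=1+np.argmax(lab[2][1:,4]); m=cv2.dilate((lab[1]==k).astype(np.uint8),np.ones((3,3)))>0
    q=P[m&lid][:,:2].astype(np.float32); r=cv2.minAreaRect(q*1000); print(r, cv2.boxPoints(r).round(1).tolist())
    g=roi&(z>.135)&(z<.17); N,la,st,ce=cv2.connectedComponentsWithStats(g.astype(np.uint8))
    for i in range(1,N):
        if st[i,4]>4: print('hi',st[i],P[la==i].mean(0).round(4),P[la==i].max(0).round(4))
    bar=roi&(z>.105)&(z<.118); 
    print('bar',bar.sum(),P[bar].mean(0).round(3),P[bar].min(0).round(3),P[bar].max(0).round(3))
d=np.load('top0.npy');P=cloud(d,calibration('top'))
for nm,(u,v) in dict(pa=(255,242),pb=(225,283),bottle=(351,191),jar=(387,274)).items(): print(nm,P[v,u].round(3))
I=cv2.imread('pics/top0.png')[190:315,230:380]; cv2.imwrite('pics/c1.png',cv2.resize(I,None,fx=4.5,fy=4.5,interpolation=cv2.INTER_CUBIC))
E
```

```text
top 5690 z 0.09674924996376866
((546.794677734375, 21.50836181640625), (216.99903869628906, 262.1893005371094), 83.96131134033203) [[405.0, -72.5999984741211], [665.7000122070312, -100.19999694824219], [688.5999755859375, 115.5999984741211], [427.79998779296875, 143.1999969482422]]
hi [342 195  16   9  87] [ 0.7059 -0.0632  0.1443] [ 0.7191 -0.0435  0.1682]
hi [279 240   8   8  50] [0.576  0.1213 0.1531] [0.5859 0.1312 0.1589]
bar 257 [0.633 0.076 0.111] [ 0.475 -0.097  0.105] [0.724 0.134 0.118]
scene 4891 z 0.09793294374712387
((547.3411865234375, 21.636383056640625), (218.0919189453125, 265.1975402832031), 84.33761596679688) [[404.6000061035156, -73.80000305175781], [668.5, -100.0], [690.0999755859375, 117.0999984741211], [426.1000061035156, 143.1999969482422]]
hi [367 233   9  13 105] [0.582  0.1243 0.1496] [0.5889 0.1317 0.1593]
bar 373 [0.631 0.102 0.111] [ 0.561 -0.048  0.105] [0.713 0.135 0.118]
pa [0.603 0.215 0.021]
pb [0.478 0.301 0.023]
bottle [ 0.717 -0.065  0.184]
jar [ 0.501 -0.175  0.077]
```

View pics/c1.png

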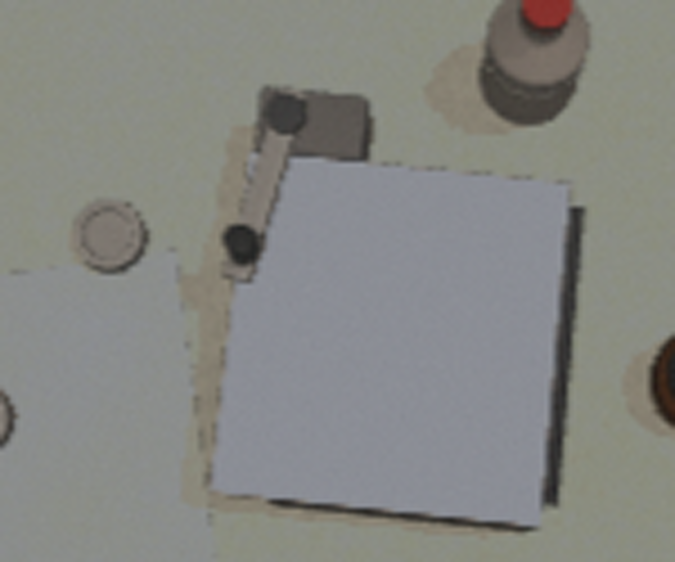

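The fit passes its checks: the merged lid and boss rectangle measures 262 mm as expected, the grip is 92 mm from the pivot, and the lever angle is about 0.24. Next I check reach for the lever arc and the lid arc.

```bash
cat >> h.py <<'E'
yaw=np.deg2rad(-5.9)
ey=np.array([np.cos(yaw),np.sin(yaw),0]); ex=np.array([ey[1],-ey[0],0]); ez=np.array([0,0,1.])
C=np.array([.547,.0216,0]); O=C+.016*ex-.021*ey
def W(x,y,z): return O+x*ex+y*ey+z*ez
def q(zt,yt): return R.from_matrix(np.stack([np.cross(yt,zt),yt,zt],1)).as_quat()
piv=W(-.098,.132,0)
def lev(phi,s,z=.119,r=.092):
    rd=-ex*np.sin(phi)-ey*np.cos(phi); t=-ex*np.cos(phi)+ey*np.sin(phi)
    return piv+r*rd+z*ez, q(-ez,s*t)
def tip(th,a,s,y,r,off):   # closed fingers pitched a below horizontal, TCP off below lid underside at radius r
    p=W(.088,y,.0855)+r*(-np.cos(th)*ex+np.sin(th)*ez)+off*(-np.sin(th)*ex-np.cos(th)*ez)
    return p, q(np.cos(a)*ex-np.sin(a)*ez, s*ey)
E
python3 - <<'E'
from h import *
print(O,piv,lev(.24,1)[0])
for s in(1,-1):
    for phi in (.24,.8,1.2,1.5,1.6,1.7,1.8):
        j=bot.inverse_kinematics(*lev(phi,s)); print(s,phi,None if j is None else np.round(j,2))
for s in(1,-1):
  for a in(25,35,45,55):
    for y in (0,-.04,-.08):
      o=[]
      for th in (-.1,0,.3,.6,.9,1.2,1.3):
        o.append(bot.inverse_kinematics(*tip(th,np.deg2rad(a),s,y,.188,.015)))
      print(s,a,y,[j is not None for j in o], None if o[1] is None else np.round(o[1],2),None if o[-2] is None else np.round(o[-2],2))
E
```

```text
[0.52446656 0.0078434  0.        ] [0.665841   0.09175566 0.        ] [0.57919921 0.12269432 0.119     ]
1 0.24 [ 0.47  0.37  0.06  0.   -1.26 -2.39]
1 0.8 [ 0.51  0.45  0.18  0.   -1.3  -2.98]
1 1.2 [ 0.51  0.52  0.29  0.   -1.34  2.9 ]
1 1.5 [ 0.49  0.57  0.38  0.   -1.38  2.62]
1 1.6 [ 0.49  0.59  0.42  0.   -1.39  2.52]
1 1.7 [ 0.48  0.61  0.45  0.   -1.41  2.43]
1 1.8 [ 0.47  0.63  0.48  0.   -1.42  2.34]
-1 0.24 [ 0.47  0.37  0.06  0.   -1.26  0.76]
-1 0.8 [ 0.51  0.45  0.18  0.   -1.3   0.16]
-1 1.2 [ 0.51  0.52  0.29  0.   -1.34 -0.24]
-1 1.5 [ 0.49  0.57  0.38  0.   -1.38 -0.52]
-1 1.6 [ 0.49  0.59  0.42  0.   -1.39 -0.62]
-1 1.7 [ 0.48  0.61  0.45  0.   -1.41 -0.71]
-1 1.8 [ 0.47  0.63  0.48  0.   -1.42 -0.8 ]
1 25 0 [True, True, True, True, True, True, True] [ 0.86  0.87  0.01  0.55 -1.74  1.96] [ 0.75  0.56 -0.1   0.67 -1.86  2.15]
1 25 -0.04 [True, True, True, True, True, True, True] [ 0.91  0.83 -0.07  0.51 -1.72  1.91] [ 0.8   0.51 -0.18  0.62 -1.86  2.09]
1 25 -0.08 [True, True, True, True, True, True, True] [ 0.97  0.79 -0.14  0.46 -1.71  1.87] [ 0.86  0.45 -0.25  0.
[... 2029 characters left out ...]
1.53 -1.09] [ 0.68  0.41 -0.02  0.53 -1.73 -0.86]
-1 45 -0.04 [True, True, True, True, True, True, True] [ 0.85  0.61 -0.14  0.42 -1.51 -1.14] [ 0.74  0.34 -0.1   0.5  -1.74 -0.91]
-1 45 -0.08 [True, True, True, True, True, True, True] [ 0.91  0.57 -0.21  0.38 -1.5  -1.18] [ 0.8   0.28 -0.18  0.46 -1.75 -0.97]
-1 55 0 [True, True, True, True, True, True, True] [ 0.76  0.56 -0.09  0.39 -1.42 -1.02] [ 0.63  0.34  0.02  0.44 -1.68 -0.78]
-1 55 -0.04 [True, True, True, True, True, True, True] [ 0.81  0.51 -0.18  0.36 -1.4  -1.07] [ 0.68  0.27 -0.07  0.42 -1.68 -0.83]
-1 55 -0.08 [True, True, True, True, True, True, True] [ 0.87  0.46 -0.25  0.34 -1.39 -1.12] [ 0.74  0.2  -0.15  0.39 -1.69 -0.89]
```

Run:
```python
from h import *
p=bot.get_eef_pos(); bot.line_to([p[0],p[1],.32],v=.25)
p,o=lev(.24,-1,z=.26); bot.goto(p,o)
p=np.array(bot.get_eef_pos()); Rt=R.from_quat(bot.get_tool_rot()).as_matrix()
I,d=snapshot('wrist'); c=calibration('wrist'); H=c['hand_eye']
Rw=Rt@H[:3,:3]; t=Rt@H[:3,3]+p
c['extrinsics']=np.vstack([np.c_[Rw.T,-Rw.T@t],[0,0,0,1]])
P=cloud(d,c); z=P[...,2]
g=(d>0)&(z>.148)&(z<.165)&(np.linalg.norm(P[...,:2]-p[:2],axis=-1)<.05)
print('t',bot.get_clock(),'tcp',p,'grip top n',g.sum(),P[g].mean(0).round(4),P[g].min(0).round(4),P[g].max(0).round(4))
cv2.imwrite('pics/w1.png',I[:,:,::-1])
```

```text
t 3.5667 tcp [0.57933903 0.12191877 0.26015601] grip top n 526 [0.5812 0.1199 0.1552] [0.5708 0.1106 0.1481] [0.5899 0.1299 0.1581]
```

View pics/w1.png

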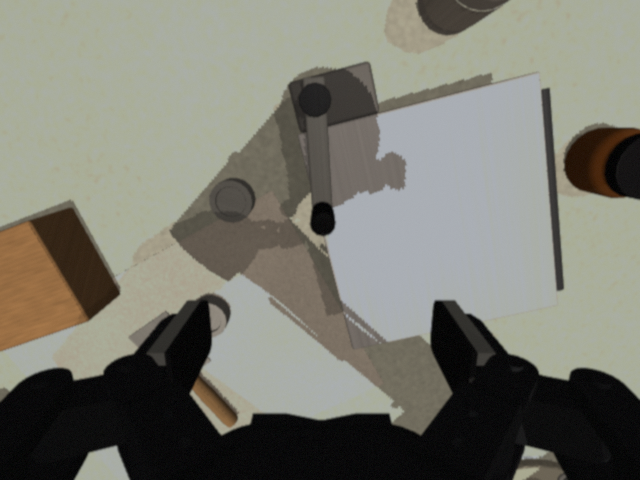

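The wrist view shows the grip at (321,215), midway between the fingers and within 2–3 mm of the estimate. I'll descend, grip it and swing.

Run:
```python
from h import *
p,o=lev(.255,-1,z=.121); bot.line_to(p,o,v=.12); print(p,bot.get_wrist_force())
bot.close(20); print('w',bot.get_width(),bot.get_wrist_force())
if .015<bot.get_width()<.026:
    for phi in np.linspace(.255,1.63,12)[1:]:
        bot.line_to(*lev(phi,-1,z=.121),v=.08); print(round(phi,2),np.round(bot.get_wrist_force(),1),round(bot.get_width(),4))
    bot.ungrasp(); p=np.array(bot.get_eef_pos()); bot.line_to(p+[0,0,.14],v=.2)
    print(p,bot.get_clock())
    I,d=snapshot('top'); cv2.imwrite('pics/top1.png',cv2.resize(I[150:330,200:420,::-1],None,fx=3,fy=3))
```

```text
[0.57967302 0.12399042 0.121     ] [ 0.85669759  0.09545441 -0.91823058]
w 0.01839199787124412 [-1.53934661  0.29312391  2.63239758]
0.38 [-3.7  2.2  2.9] 0.0184
0.5 [-5.3  2.7  3.7] 0.0183
0.63 [-4.8  5.5  4.5] 0.0181
0.76 [-5.6  6.3  5.4] 0.0183
0.88 [-5.3  7.2  4.1] 0.0186
1.0 [-5.5  9.1  3.9] 0.0182
1.13 [-5.3  9.6  4.2] 0.0187
1.25 [-3.7 11.5  3.2] 0.0183
1.38 [-2.8 11.2  2.5] 0.0186
1.5 [0.8 9.6 1.8] 0.0184
1.63 [ 2.3 10.2 -0.2] 0.0184
[0.68070155 0.18237665 0.12100438] 10.2083
```

View pics/top1.png

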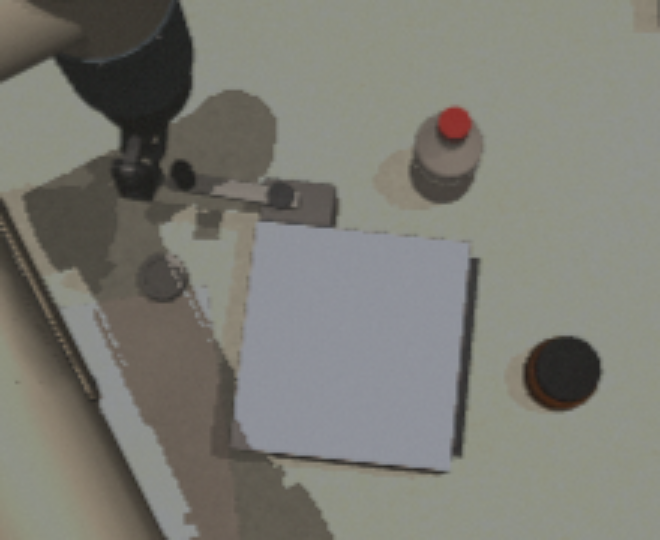

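The lever is straight out: its grip is at crop (182,174), outside the lid's outline. Next, the lid, hooked under the lip with closed fingers.

Run:
```python
from h import *
a=np.deg2rad(30); y=-.04; bk=-(np.cos(a)*ex-np.sin(a)*ez)
p,o=tip(0,a,-1,y,.191,.0315)
bot.close(20)
bot.goto(p+.16*bk+.12*ez,o); bot.line_to(p+.16*bk,v=.2)
bot.line_to(p+.05*bk,v=.15); print(bot.get_clock(),bot.get_eef_pos(),bot.get_wrist_force())
I,d=snapshot('wrist'); cv2.imwrite('pics/w2.png',I[:,:,::-1])
I,d=snapshot('scene'); cv2.imwrite('pics/s2.png',cv2.resize(I[130:370,250:570,::-1],None,fx=2.4,fy=2.4))
```

```text
13.4833 [0.50031866 0.15841709 0.07972136] [ 0.04228299  0.17694996 -0.51111234]
```

View pics/s2.png

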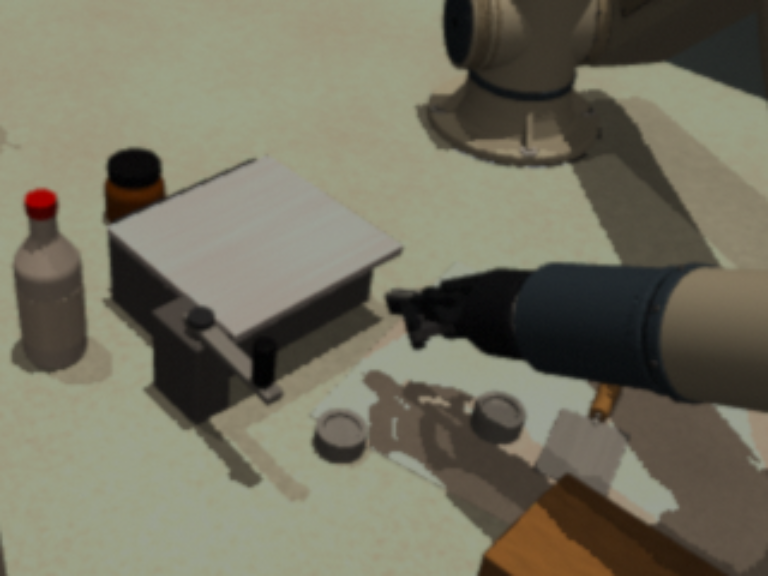

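View pics/w2.png

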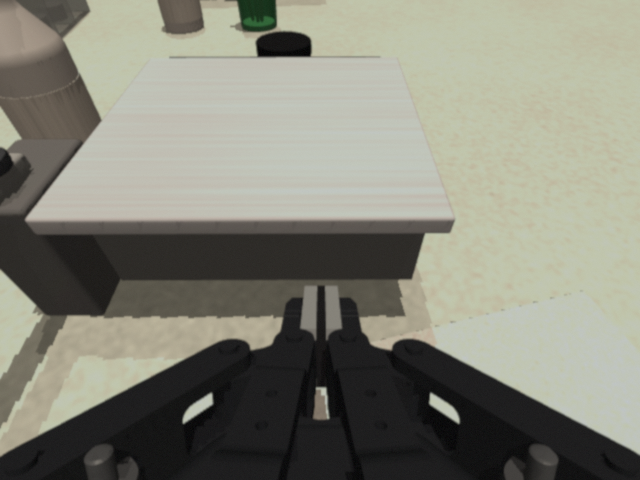

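The closed fingertips at wrist pixel (321,290) point under the lip, whose edge is at row ~225. The pucks are clear. I'll insert and lift with force checks.

Run:
```python
from h import *
a=np.deg2rad(30); y=-.04; bk=-(np.cos(a)*ex-np.sin(a)*ez)
p,o=tip(0,a,-1,y,.191,.0315)
bot.line_to(p,v=.06); f=np.array(bot.get_wrist_force()); print('in',f.round(1))
ok=np.linalg.norm(f)<8
if ok:
    ths=np.r_[0,0,np.linspace(.05,1.36,14)]; offs=np.r_[.025,.018,np.linspace(.017,.014,14)]
    for th,of in zip(ths,offs):
        bot.line_to(*tip(th,a,-1,y,.191,of),v=.07); f=np.array(bot.get_wrist_force()); print(round(th,2),f.round(1))
        if np.linalg.norm(f)>35: ok=False; print('STOP'); break
print(bot.get_clock(),bot.get_eef_pos())
I,d=snapshot('scene'); cv2.imwrite('pics/s3.png',cv2.resize(I[130:370,250:570,::-1],None,fx=2.4,fy=2.4))
```

```text
in [-1.1  1.8 -0.3]
0.0 [ 0.4 -0.2 -0.2]
0.0 [ 0.4  0.4 -0.7]
0.05 [ 0.6  0.1 -0.8]
0.15 [ 0.   0.1 -0.3]
0.25 [ 0.4 -0.6 -0.4]
0.35 [ 0.5 -0.  -0.8]
0.45 [-0.2 -0.9 -0.2]
0.55 [ 0.2 -0.  -0.6]
0.65 [-0.2  0.1  0.2]
0.76 [ 0.4  0.8 -0.7]
0.86 [-0.1  0.6 -0.8]
0.96 [-0.5 -0.1  0.4]
1.06 [-0.3 -0.5 -0.6]
1.16 [ 0.  -0.7  0. ]
1.26 [ 0.3 -0.2  0.1]
1.36 [ 0.6  0.1 -0.9]
20.9 [ 0.48103386 -0.0226055   0.26954597]
```

View pics/s3.png

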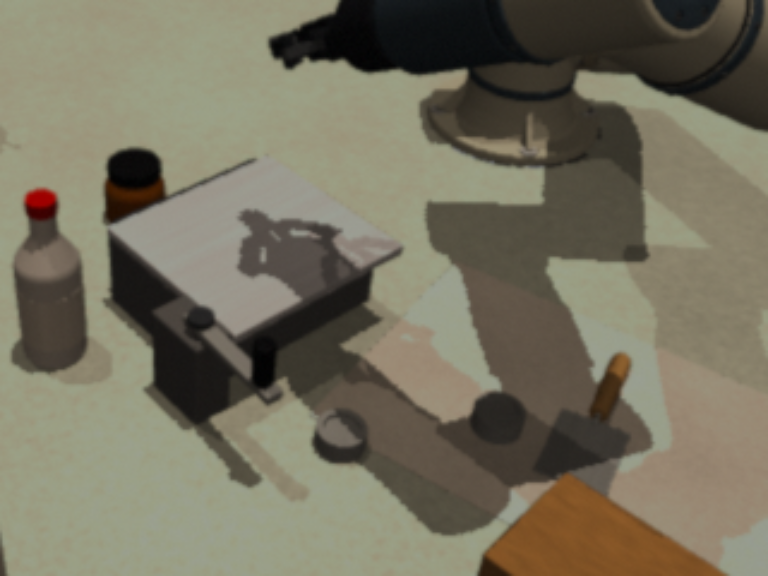

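The lift missed: the lid is still shut and no force was seen, so the fingers passed in front of the lip. Before retrying, I'll recheck where the lip is from the close wrist view (bottom edge at row ~232, tip at row ~288).

Run:
```python
from h import *
a=np.deg2rad(30); y=-.04
p,o=tip(0,a,-1,y,.191,.0315); bk=-(np.cos(a)*ex-np.sin(a)*ez)
c=calibration('wrist');H=c['hand_eye'];Rt=R.from_quat(o).as_matrix(); tcp=np.array([0.50031866,0.15841709,0.07972136])
print('cmd',p+.05*bk)
Rw=Rt@H[:3,:3]; t=Rt@H[:3,3]+tcp
def case(P): return np.array([(P-O)@ex,(P-O)@ey,P[2]]).round(4)
for nm,u,v,z in (('lipbot',321,232,.0855),('liptop',321,221,.0975),('liptop L',34,222,.0975),('liptop R',449,219,.0975),('rear R',397,58,.0975),('rear L',152,58,.0975)):
    r=Rw@np.array([(u-c['cx'])/c['fx'],(v-c['cy'])/c['fy'],1]); print(nm,case(t+r*(z-t[2])/r[2]))
k=Rw.T@(tcp-t); print('tcp pixel',c['fx']*k[0]/k[2]+c['cx'],c['fy']*k[1]/k[2]+c['cy'], case(tcp))
# lid-only check from the top depth
P=cloud(np.load('top0.npy'),calibration('top')); Q=P.reshape(-1,3); X=(Q-O)@ex; Y=(Q-O)@ey
m=(abs(Q[:,2]-.0975)<.005)&(abs(Y+.03)<.06)&(abs(X)<.2); print('lid x range',np.percentile(X[m],[.5,99.5]))
m=(abs(Q[:,2]-.0975)<.005)&(abs(X)<.06)&(abs(Y)<.2); print('lid y range',np.percentile(Y[m],[.5,99.5]))
print(bot.get_width(),bot.get_eef_pos(),case(np.array(bot.get_eef_pos())))
```

```text
cmd [0.49971713 0.15748139 0.079     ]
lipbot [-0.1209 -0.0396  0.0855]
liptop [-0.1249 -0.0396  0.0975]
liptop L [-0.1255  0.1038  0.0975]
liptop R [-0.1235 -0.1039  0.0975]
rear R [ 0.0801 -0.1063  0.0975]
rear L [0.0806 0.1088 0.0975]
tcp pixel 320.8972337123629 278.47132604316795 [-0.1473 -0.0395  0.0797]
lid x range [-0.1230347   0.09042835]
lid y range [-0.10892464  0.14624555]
0.0002287577448441004 [ 0.48111582 -0.02237318  0.2694153 ] [ 0.0345 -0.04    0.2694]
```

Run:
```python
from h import *
a=np.deg2rad(30); y=-.04; bk=-(np.cos(a)*ex-np.sin(a)*ez)
def case(P): P=np.array(P); return np.array([(P-O)@ex,(P-O)@ey,P[2]]).round(4)
p,o=tip(0,a,-1,y,.191,.0315)
bot.line_to(p+.16*bk+.12*ez,o,v=.25); bot.line_to(p+.12*bk,v=.25); bot.line_to(p+.004*bk-.004*ez,v=.12)
pp=p-.004*ez+.004*bk; ims=[]
for i in range(5):
    bot.line_to(pp+[0,0,.007*i],o,v=.05)
    print(case(pp+[0,0,.007*i]),case(bot.get_eef_pos()),np.round(bot.get_wrist_force(),1),np.round(R.from_quat(bot.get_tool_rot()).as_matrix()[:,2],2))
    if i in(0,4):
        I,d=snapshot('wrist'); ims.append(I[150:350,140:520,::-1]); np.save(f'w3_{i}.npy',d)
        I,d=snapshot('scene'); ims.append(I[170:370,230:610,::-1])
print(bot.get_clock())
cv2.imwrite('pics/d1.png',np.vstack([np.hstack(ims[:2]),np.hstack(ims[2:])]))
```

```text
[-0.1065 -0.04    0.052 ] [-0.1069 -0.0399  0.0521] [0.1 0.4 0.5] [-0.09 -0.86 -0.5 ]
[-0.1065 -0.04    0.059 ] [-0.1067 -0.0398  0.0594] [-0.2 -0.5 -0.2] [-0.09 -0.86 -0.5 ]
[-0.1065 -0.04    0.066 ] [-0.1066 -0.0399  0.0663] [ 1.  -0.3 -0.4] [-0.09 -0.86 -0.5 ]
[-0.1065 -0.04    0.073 ] [-0.1066 -0.0399  0.0733] [-0.2  0.6  0.3] [-0.09 -0.86 -0.5 ]
[-0.1065 -0.04    0.08  ] [-0.1066 -0.0399  0.0803] [0.3 0.2 0.1] [-0.09 -0.86 -0.5 ]
25.6833
```

View pics/d1.png

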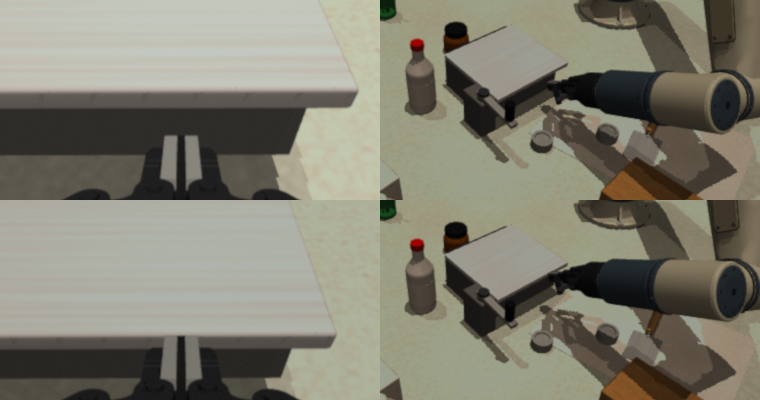

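Even inserted, the tips (crop (180,137)) are not hidden by the lip, so they are still in front of it. The depth images should show where the lip and tips really are.

Run:
```python
from h import *
a=np.deg2rad(30); y=-.04
_,o=tip(0,a,-1,y,.191,.0315); Rt=R.from_quat(o).as_matrix(); c=calibration('wrist');H=c['hand_eye']
for i,(x,z) in {0:(-.1069,.0521),4:(-.1066,.0803)}.items():
    tcp=W(x,-.0399,z); Rw=Rt@H[:3,:3]; t=Rt@H[:3,3]+tcp
    c['extrinsics']=np.vstack([np.c_[Rw.T,-Rw.T@t],[0,0,0,1]])
    d=np.load(f'w3_{i}.npy'); P=cloud(d,c)
    for nm,u in (('finger',310),('pad',337),('lip',230)):
        print(i,nm)
        for v in range(225,360,7):
            q_=P[v,u]; print((u,v),np.round([(q_-O)@ex,(q_-O)@ey,q_[2]],4)) if d[v,u]>0 else print((u,v),'-')
```

```text
0 finger
(310, 225) [-0.1159 -0.0357  0.0981]
(310, 232) [-0.119  -0.0357  0.0975]
(310, 239) [-0.1214 -0.0358  0.0961]
(310, 246) [-0.123  -0.0357  0.0938]
(310, 253) [-0.1226 -0.0356  0.0894]
(310, 260) [-0.0878 -0.034   0.0435]
(310, 267) [-0.0877 -0.0338  0.0373]
(310, 274) [-0.0876 -0.0337  0.0308]
(310, 281) [-0.0873 -0.0335  0.0237]
(310, 288) [-0.1322 -0.0356  0.0793]
(310, 295) [-0.1378 -0.0358  0.0827]
(310, 302) [-0.1432 -0.036   0.0861]
(310, 309) [-0.1476 -0.0361  0.0884]
(310, 316) [-0.1515 -0.0362  0.0902]
(310, 323) [-0.1562 -0.0364  0.0937]
(310, 330) [-0.1584 -0.0364  0.0932]
(310, 337) [-0.1642 -0.0367  0.0992]
(310, 344) [-0.1672 -0.0368  0.1008]
(310, 351) [-0.1705 -0.0369  0.103 ]
(310, 358) [-0.1729 -0.037   0.1038]
0 pad
(337, 225) [-0.1146 -0.0462  0.0968]
(337, 232) [-0.1186 -0.0461  0.0971]
(337, 239) [-0.1217 -0.046   0.0964]
(337, 246) [-0.1225 -0.0461  0.0934]
(337, 253) [-0.1225 -0.0462  0.0893]
(337, 260) [-0.0879 -0.0487  0.0435]
(337, 267) [-0.0875 -0.0489  0.037 ]
(337, 274) [-0.0874 -0.0491  0.0305]
(337, 281) [-0.0869 -0.0493  0.0232]
(337, 288) [
[... 2690 characters left out ...]
[-0.0909  0.0046  0.0971]
(230, 239) [-0.0951  0.004   0.0966]
(230, 246) [-0.1009  0.0028  0.0979]
(230, 253) [-0.1051  0.0021  0.0977]
(230, 260) [-0.1084  0.0018  0.0967]
(230, 267) [-0.1135  0.0007  0.0979]
(230, 274) [-0.1169  0.0003  0.0972]
(230, 281) [-0.1208 -0.0004  0.0973]
(230, 288) [-1.223e-01 -1.000e-04  9.420e-02]
(230, 295) [-0.1225  0.0007  0.0892]
(230, 302) [-0.0873  0.017   0.0305]
(230, 309) [-0.0878  0.0182  0.0233]
(230, 316) [-0.0872  0.02    0.014 ]
(230, 323) [-0.088   0.0212  0.0064]
(230, 330) [-0.0898  0.022   0.0003]
(230, 337) [-0.0946  0.0212 -0.0003]
(230, 344) [-0.1686 -0.0146  0.1322]
(230, 351) [-0.1706 -0.0149  0.1321]
(230, 358) [-0.1732 -0.0155  0.1332]
```

Measured in the wrist camera frame, the shut fingertips end about 32 mm short of the TCP along the tool axis (upper edge at case x −131 mm, z 79 mm, with the TCP at −107/52 mm). The lip face at −122.6 mm is as expected. That explains the miss. I'll go in 30 mm deeper with force checks.

```bash
cat > lift.py <<'E'
from h import *
import sys
a=np.deg2rad(30); y=-.04; ax=np.cos(a)*ex-np.sin(a)*ez; D=.030*ax
def F(): return np.array(bot.get_wrist_force())
def T(th,of): p,o=tip(th,a,-1,y,.190,of); return p+D,o
p,o=T(0,.0315)
if __name__=='__main__':
    e=np.array(bot.get_eef_pos()); bot.line_to(e-.03*ax,v=.2)
    bot.line_to(p-.045*ax,o,v=.15)
    for s in (.03,.015,.008,0):
        bot.line_to(p-s*ax,v=.08); f=F(); print('in',s,f.round(1))
        if np.linalg.norm(f)>6: sys.exit('contact')
    I,d=snapshot('wrist'); cv2.imwrite('pics/w4.png',I[150:400,100:560,::-1])
    for th,of in ((0,.025),(0,.019),(.05,.017),(.12,.016),(.2,.016)):
        bot.line_to(*T(th,of),v=.07); f=F(); print(th,of,f.round(1))
        if np.linalg.norm(f)>30: sys.exit('STOP')
    print(bot.get_clock())
E
python3 lift.py
```

```text
in 0.03 [-0.2  0.  -0.1]
in 0.015 [ 0.1 -0.4  0.3]
in 0.008 [ 0.8  0.1 -0.1]
in 0 [-0.4  0.1  0.1]
0 0.025 [-0.2  0.3 -0.4]
0 0.019 [ 1.2  1.7 -0.9]
0.05 0.017 [ 0.6  0.3 -0.7]
0.12 0.016 [-0.3  0.1  0.4]
0.2 0.016 [ 0.1  0.8 -0.4]
29.1417
```

Run:
```python
from h import *
J,d=snapshot('wrist'); I,_=snapshot('scene')
w4=cv2.imread('pics/w4.png')[:,40:420]
cv2.imwrite('pics/d2.png',np.vstack([np.hstack([w4,J[150:400,140:520,::-1]]),np.hstack([cv2.resize(I[150:300,260:490,::-1],(760,496))])]))
np.save('w5.npy',d)
```

View pics/d2.png

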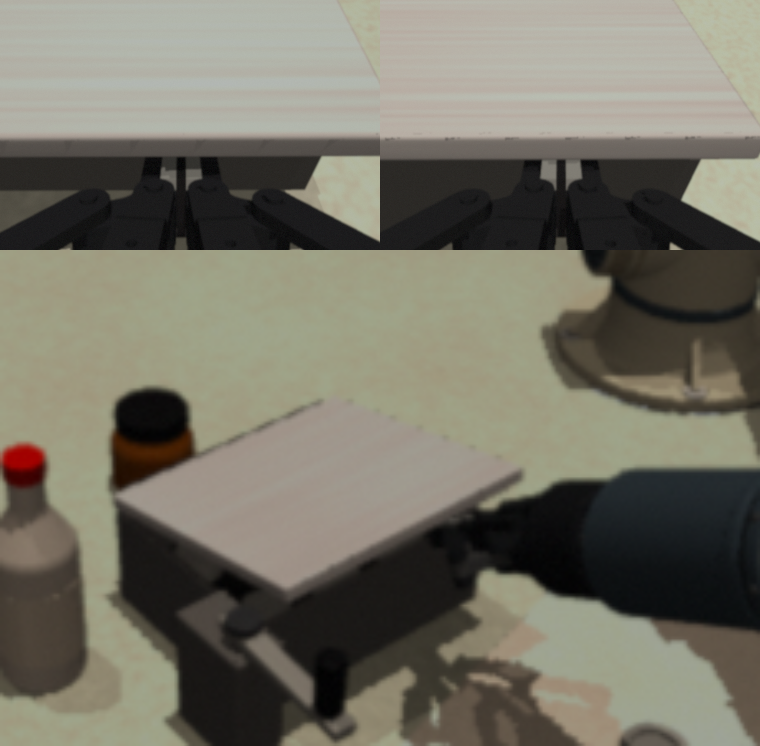

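This time the lid is rising: the fingertips are hidden under it and the scene view shows the lip lifted. I'll carry on along the arc.

Run:
```python
from lift import *
for th in np.arange(.3,1.36,.1):
    bot.line_to(*T(th,.0155),v=.08); f=F(); print(round(th,2),f.round(1))
    if np.linalg.norm(f)>30: break
I,d=snapshot('scene'); P=cloud(d,calibration('scene')); np.save('s6.npy',d)
cv2.imwrite('pics/s6.png',cv2.resize(I[120:340,250:530,::-1],None,fx=2.4,fy=2.4)); print(bot.get_clock())
```

```text
0.3 [0.4 0.  0.5]
0.4 [ 0.1  0.4 -0.4]
0.5 [-0.9  0.4 -0.2]
0.6 [-0.8  0.4 -0.5]
0.7 [-0.1 -0.7  0.3]
0.8 [-0.6  0.2  0.4]
0.9 [ 0.5  0.2 -0.1]
1.0 [-0.3  0.2  0.5]
1.1 [-0.1  0.1 -0.1]
1.2 [-0.3 -0.2 -0.1]
1.3 [ 0.3 -0.7 -0. ]
33.6
```

View pics/s6.png

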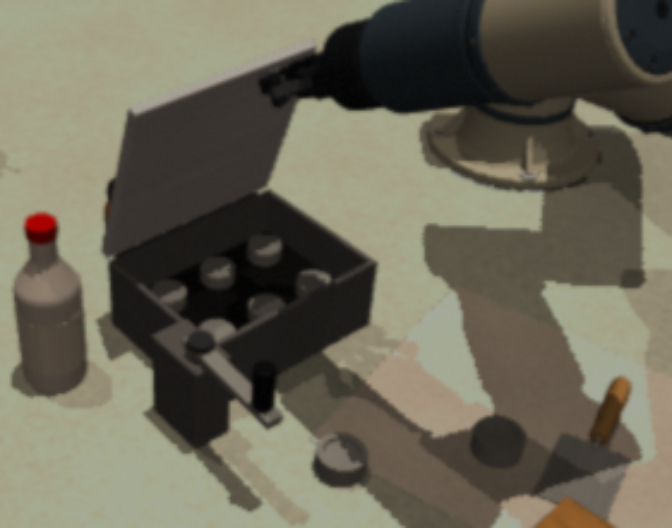

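The lid stands open with its underside at crop (200,150). I'll fit its angle, push a little further if needed, then back off and check again.

Run:
```python
from lift import *
def ang(d):
    Q=cloud(d,calibration('scene'))[d>0]; X=(Q-O)@ex; Y=(Q-O)@ey; Z=Q[:,2]
    m=(Y>.0)&(Y<.095)&(Z>.12)&(Z<.26)&(X>-.06)&(X<.12)
    k=np.polyfit(Z[m],X[m],1); return m.sum(),np.degrees(np.arctan2(1,-k[0])) if 0 else 90-np.degrees(np.arctan(-k[0])),k, np.std(X[m]-np.polyval(k,Z[m]))
print(ang(np.load('s6.npy')))
bot.line_to(*T(1.38,.0145),v=.06)
e=np.array(bot.get_eef_pos()); bot.line_to(e-.06*ex-.06*ax*.5,v=.12); e=np.array(bot.get_eef_pos()); bot.line_to(e-.15*ax,v=.2)
bot.hold(.5)
_,d=snapshot('scene'); r=ang(d); print(r,bot.get_clock(),F().round(1))
I,dt=snapshot('top'); P=cloud(dt,calibration('top'))
I2,_=snapshot('scene')
cv2.imwrite('pics/end.png',np.hstack([cv2.resize(I[150:340,180:420,::-1],(390,309)),cv2.resize(I2[120:340,250:530,::-1],(393,309))]))
```

```text
(np.int64(1221), np.float64(72.97965975977918), array([-0.30611891,  0.11076872]), np.float64(0.0010301854265445675))
(np.int64(1327), np.float64(77.61158444397125), array([-0.21965231,  0.10340679]), np.float64(0.0011041596993460045)) 36.3417 [ 0.6  0.5 -0.7]
```

View pics/end.png

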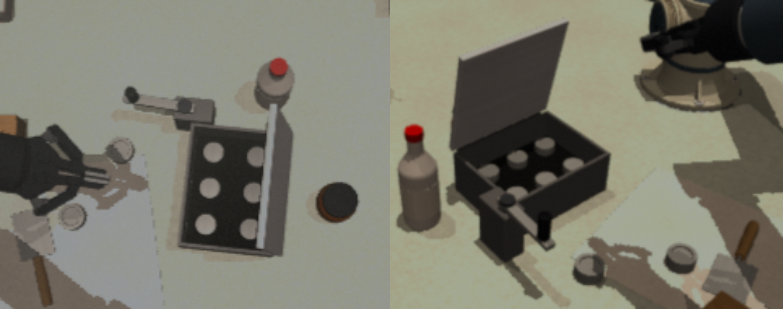

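The lid stands free at about 78°, the lever points straight out, and the gripper is clear and high. The bystanders look unmoved, so I'm handing in.

```bash
python3 -c "
from h import *
print(bot.get_eef_pos(),bot.get_clock()); bot.finish_job()"
```

```text
[0.4999146  0.16260217 0.34459227] 36.4417
the job is handed in; nothing more can be done
```

The lever is out past the front of the case and the lid stands open by itself; I handed the job in at about 36.4 s of the 61 s allowed.

- **Lever:** I gripped it and swung it from about 0.25 to about 1.63 rad (commanded). Afterwards it showed straight out, clear of the lid.
- **Lid:** I lifted it by the front lip with closed fingers and then backed the arm off. The depth fit gave 73° while it was still held and 78° standing free, about 0.5 s after I let go.
- **Bystanders:** The bottle, jar and pucks looked unmoved in the last picture. I judged that by eye and did not measure it. The carton and spatula were only partly in view, and the cup and short bottle were not in it.

**What failed or disagreed:**
- **First lift missed:** The fingers passed in front of the lip without touching anything. In the wrist depth image the shut fingertips ended about 32 mm short of the stated TCP, so I went in 30 mm deeper and the next try worked. The lever grip was therefore probably shallower than planned, but it held.
- **Force reading:** The wrist force stayed near zero during the lift, although about 5 N was expected. I relied on the pictures to confirm that the lid was rising.

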